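Change the nozzle of a dust extractor through its sprung flap and bayonet lock

TASK

Change the nozzle of the dust extractor: unlock the yellow round nozzle by turning it anticlockwise, pull it out so that the orange dust flap springs shut, and stand it upright in the dark sheet-metal tray. Then push the grey slot nozzle down into the port, its spigot pushing the flap open and its lugs entering the notches, press it against the springy seal, turn it clockwise to the stop so that it stays locked, and switch the extractor on with the red paddle. Keep the fingers off the flap and leave the oil bottle, the steel block and the wooden block alone.

Things in the scene. Friction and masses are not known exactly. Their poses are not given: they have to be found in the camera images.
- extractor: Blue benchtop dust extractor, fixed: case 180 mm (its x) by 220 mm (its y), top 105 mm above the bench. Origin on the bench under the middle of the case, z up. Port at x = 0, y = +45 mm; switch hinge at x = 0, y = -70 mm. The port's two notches lie on the port's own +x and -x sides (a white mark on the case beside each).
- port (a point): Port centre at the upper face of its aluminium lip, 125 mm above the bench; axes as the extractor's. Collar 82 mm across. Lip 5 mm thick with a 48 mm hole and two notches 40 degrees (17 mm) wide reaching 31.5 mm from the axis. Below it a channel 9 mm deep lets the lugs turn clockwise (seen from above) by 76 degrees to a stop; anticlockwise is blocked.
- seal (a joint): Black springy ring seal on the lip, inner radius 33 mm, outer 39 mm. Value: compression in m. Free (0) its top stands 6 mm above the lip face. It takes about 3 N to start it, 8 N at 3 mm, 11 N at 4.5 mm; 5 mm at most. It springs back.
- flap (a joint): Orange sprung dust flap in the port, a disc 54 mm across, 20 mm below the lip face, hinged at its edge 29 mm from the port's axis on the extractor's +x side. Value in rad: 0 shut, swings down into the port to 1.45; shuts by itself. A spigot pushing it down needs about 4 N and, fully inserted, holds it at about 1.25.
- slot_nozzle: Loose grey slot nozzle, 152 mm tall, about 0.22 kg, standing upright on the bench. Origin: centre of the spigot's lower end; z up to the slot mouth. Aluminium spigot 44 mm across, its end chamfered to 37 mm. Two lugs on its +x and -x sides, 12 mm wide, reach 29.5 mm from the axis, 36 to 44 mm above the origin. Half a turn about z changes nothing.
- slot_grip (a point): Place to grip: middle of the nozzle's flat mouth piece, on its axis, 130 mm above its origin; axes as the nozzle's. The mouth piece is flat from 110 to 147 mm above the origin, 80 mm wide along x, 26 mm thick along y (29 mm at a bead on top, to 152 mm): grip it across y, from above.
- slot_flange (a point): Centre of the underside of the nozzle's black flange (79 mm across, 6 mm thick), 52 mm above the nozzle's origin. It goes in with the nozzle's x axis along the extractor's x axis, either way round. Height over port: 6 mm resting on the seal, 1 to 2 mm pressed down so that the lugs clear the lip for turning, 3 mm locked (lugs held up against the lip by the seal).
- round_nozzle: Yellow round nozzle, 142 mm tall, about 0.18 kg; spigot, lugs (on its +x and -x sides), flange and origin as on the slot nozzle. At the start it is locked in the port, its x axis turned 76 degrees clockwise from the extractor's x axis. To free it, turn it back anticlockwise by those 76 degrees (there is a stop) and draw it straight up.
- round_grip (a point): Place to grip the round nozzle, on its axis, 122 mm above its origin: its bell is a cylinder 56 mm across from 100 to 136 mm above the origin (59 mm at a bead on top, to 142 mm). Grip it from above, across any diameter.
- round_flange (a point): Centre of the underside of the round nozzle's flange, 52 mm above its origin; 3 mm above port when locked.
- tray: Loose dark sheet-metal tray, 89 mm (its x) by 159 mm (its y), 45 mm high, 0.35 kg. Origin: centre of its underside; inner floor 3 mm above it, 74 by 144 mm inside. A nozzle stands in it on its spigot, the flange just above the walls.
- power_switch (a joint): Red paddle switch on the extractor. Value in rad: about 0 off (it leans 0.4 rad to the extractor's -x side), 0.8 on (leans 0.4 rad to +x). Stays where it is left; about 2 N near its top moves it. Hinge along the extractor's y axis, 118 mm above the bench. Paddle 22 mm wide, 9 mm thick (13 mm at the top), 42 mm long, clear of its base from 15 mm above the hinge.
- paddle_top (a point): Middle of the free end of the red paddle, 42 mm from its hinge; moves with it.
- oil_bottle: Grey bottle with a red tipped spout, 68 mm across, 186 mm tall, upright; origin at the centre of its foot. Bystander.
- steel_block: Dark steel block 40 x 62 x 26 mm; origin at the centre of its underside. Bystander.
- wood_block: Brown wooden block 48 x 68 x 22 mm; origin at the centre of its underside. Bystander.
Mind the look-alikes: they are no part of the job. Of the things that look like the round_nozzle, the larger one is meant.

How it is judged:
By the outcome, as a careful person would: the job done as asked, in the order asked, and still so for the second after the job is handed in, with the robot touching nothing.
It also fails if it takes over 66 s, if anything falls off the work surface, if the arm or the gripper's body presses on something with over 40 N, if the wrist force passes 120 N, or if a joint passes its speed limit or range.

ROBOT

A 6-joint arm with a two-finger parallel gripper is mounted at the origin on a cart in front of the work surface, level with it; the furniture and walls round the work are solid. World frame = base frame: x ahead of the robot, y to its left, z up, the work surface at z = 0. Lengths are in m, angles in rad, forces in N, time in s.
With the tool pointing down it reaches from about 0.25 to 0.725 m from the base axis. Payload 9.7 kg.
Tool frame: the origin (TCP) lies midway between the tips of the shut fingers; the grasp point (between the pads) lies 19 mm behind it (r.tcp_to_grasp is the distance from the TCP to the grasp point, in m); z points along the fingers, y is the line along which they close (so a half turn about z gives the same grasp; the last joint's range is limited). The gripper opens to 85 mm and grips with 20 to 120 N. Pads are 22 mm wide; open, the fingers measure 114 mm over their backs; the gripper's body (76 mm by 85 mm) begins 54 mm behind the grasp point. The pads swing forward as they close: fully open they stand 13 mm farther back than shut.
Start: joints at [-1.339, 0.087, 0.176, 1.66, 0, 1.571], TCP at [0.126, -0.535, 0.231] pointing down, gripper open.
Joint ranges: [-3.13, 3.13], [-0.85, 1.81], [-1.15, 1.24], [-2.2, 2.28], [-1.44, 1.52], [-3.14, 3.14]. Speed limits (rad/s): [2.22, 2.22, 2.57, 3.14, 3.14, 3.14].

INTERFACE

Orientations are given as a unit quaternion [w, x, y, z].
In Python, from bench import r gives the robot as it stands.
- The arm moves only by the tool servo_tool, never from a script. Its argument "targets" is a list of rows, each a list of 3 entries, a list of its own where there are three numbers: the turn, a rotation vector about the tool's x, y, z in degrees, then the shift along the tool's x, y, z in cm, then the opening in per cent of the stroke, from 0 (shut) to 100 (fully open). A call has exactly 10 rows; each row is the pose to reach, as a shift and turn from the pose commanded when the call began, along the tool's axes at that moment; what a row does not reach only later rows make up. A row lasts 1/12 s, in which the tool goes at most 41.7 mm and 7.16 degrees, less where a joint would pass 70% of its speed; a pose out of reach is approached as far as the arm can. A call with a gripper value outside its range is refused whole. The fingers move at their own pace and stop on an object; "grip_force" is the grip in N (left out, the last holds). Time passes only in rows, so rows that repeat a pose let the fingers close, or fill a call up. It gives the time, the measured TCP pose, the force, the opening and the grip force at its end, in the units of the state.
- r.sense(): the state, without advancing time (a new reading comes with each control period).
- r.camera(name): name is "side" or "top"; returns the picture (400x640x3 uint8, red, green, blue); there is no depth.
- r.camera_info(name): a dict with "fx", "fy", "cx", "cy" (pixels), "R" (3x3) and "t" (3): a world point X has camera coordinates R X + t. Camera axes: x right, y down, z forward; pixel columns grow to the right and rows downward; lengths in m; the calibration is good to about 2 mm. A picture is of the moment at which its call begins. camera_info takes no time and is no camera call.
- r.close_job(): hands the job in; it is judged then, once.
The state is a dict: "time_s": time; "joint_positions": joint angles; "qd": joint speeds; "tau": joint torques, N m; "eef_pos": TCP position; "eef_rot": TCP orientation; "force": force on the tool from outside, world axes, zero at the start; "moment": the same for the moment, N m; "opening": finger opening in m; "gripper_force": force on a finger pad.
Only numpy, scipy, OpenCV 4.12 (cv2) and the standard library are available. Lean on these libraries where they do the work, as an engineer would, in place of code of your own. Each camera call takes 0.05 s, during which the arm holds its last target. There are 200 camera calls.

## Working session

There is one attempt and no reset: what is moved stays moved. The work goes in short steps, Python scripts to look and compute and a tool call to move; the robot and the scene stay as the last step left them, time stands still between calls to the robot, and variables do not carry over. Pictures are saved under pics/ and viewed, at most 10 in all, crops included, and the job is handed in when it is done.

Besides the shell and the picture viewer there is one more tool, called after "Request:" by a JSON object that holds its "api" and its "payload", one argument or row to a line. servo_tool: Moves the arm, as the interface text tells. Its arguments: {"type":"object","properties":{"targets":{"type":"array","items":{"type":"array"}},"grip_force":{"type":"number"}},"required":["targets"]}

```bash
ls; mkdir -p pics; python3 - <<'E'
from bench import r
import cv2
for n in("side","top"):
    im=r.camera(n); cv2.imwrite(f"pics/{n}0.png",im[:,:,::-1])
    i=r.camera_info(n); print(n,i)
s=r.sense(); print(s); print(r.tcp_to_grasp)
E
```

```text
pics
side {'fx': 495.47425665753894, 'fy': 495.47425665753894, 'cx': 325.7285806216068, 'cy': 189.97669184466363, 'R': array([[-0.46456848, -0.88538674,  0.01632334],
       [-0.48509956,  0.23902716, -0.84115661],
       [ 0.74084718, -0.39869329, -0.5405452 ]]), 't': array([0.39923203, 0.32090093, 1.05412834])}
top {'fx': 424.9542163329283, 'fy': 424.9542163329283, 'cx': 314.0747198710184, 'cy': 201.98735312028484, 'R': array([[-0.12303098, -0.99239657,  0.00352432],
       [-0.96981691,  0.11947684, -0.21255692],
       [ 0.21051968, -0.02956903, -0.97714233]]), 't': array([0.22990778, 0.48731755, 1.35393245])}
{'time_s': 0.1, 'joint_positions': array([-1.33901441e+00,  8.74108280e-02,  1.75166116e-01,  1.65980256e+00,
        8.09698037e-07,  1.57079306e+00]), 'qd': array([ 0.00092832, -0.00066024,  0.00214986, -0.00078821,  0.00164786,
        0.00113074]), 'tau': array([-7.48788425e-04, -5.21562481e+01,  4.65653408e+01,  1.61125639e-02,
       -4.98947418e-05, -4.21252622e-06]), 'eef_pos': array([ 0.12629074, -0.5350754 ,  0.23062656]), 'eef_rot': array([-6.21321808e-04,  9.93291772e-01,  1.15633319e-01, -7.19210720e-05]), 'force': array([-0.35708853, -0.48606441,  0.36920695]), 'moment': array([-0.00944476, -0.01302619,  0.02996537]), 'gripper_force': 0.0, 'opening': 0.08512916336171142}
0.0187
```

View pics/side0.png

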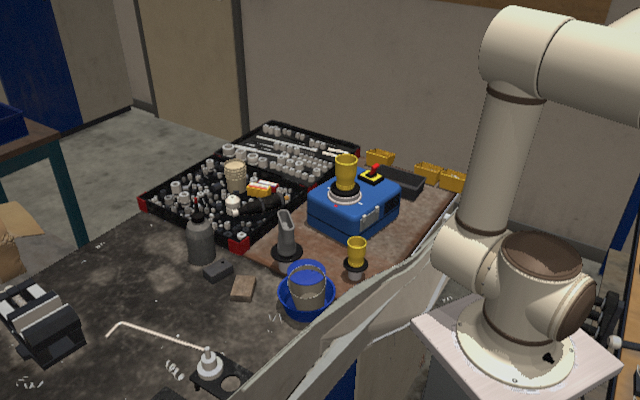

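View pics/top0.png

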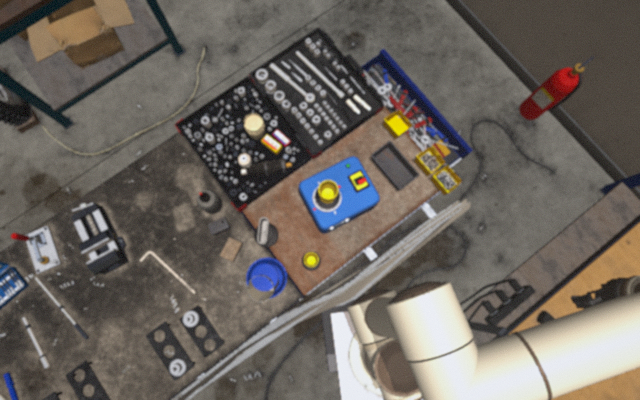

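Side view: extractor near (355,205), yellow nozzle (346,170), slot nozzle (286,235), tray (403,183). Top view: yellow nozzle (328,190), slot nozzle (265,232), paddle (360,181), tray (394,165). The small yellow decoy is at (311,260). Next, enlarged crops.

```bash
python3 - <<'E'
import cv2
a=cv2.imread("pics/top0.png")[130:280,230:430]; cv2.imwrite("pics/topc.png",cv2.resize(a,None,fx=4,fy=4,interpolation=cv2.INTER_CUBIC))
a=cv2.imread("pics/side0.png")[135:285,255:455]; cv2.imwrite("pics/sidec.png",cv2.resize(a,None,fx=4,fy=4,interpolation=cv2.INTER_CUBIC))
E
```

```text
(no output)
```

View pics/topc.png

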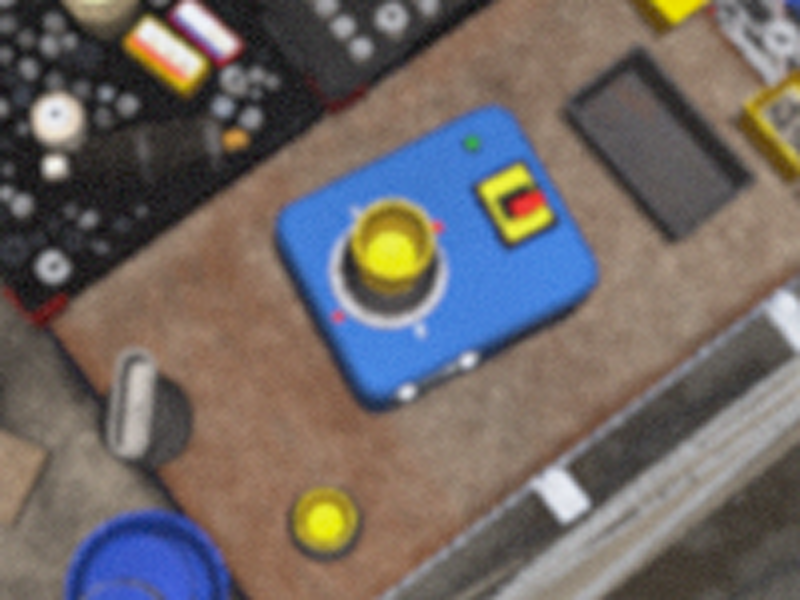

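View pics/sidec.png

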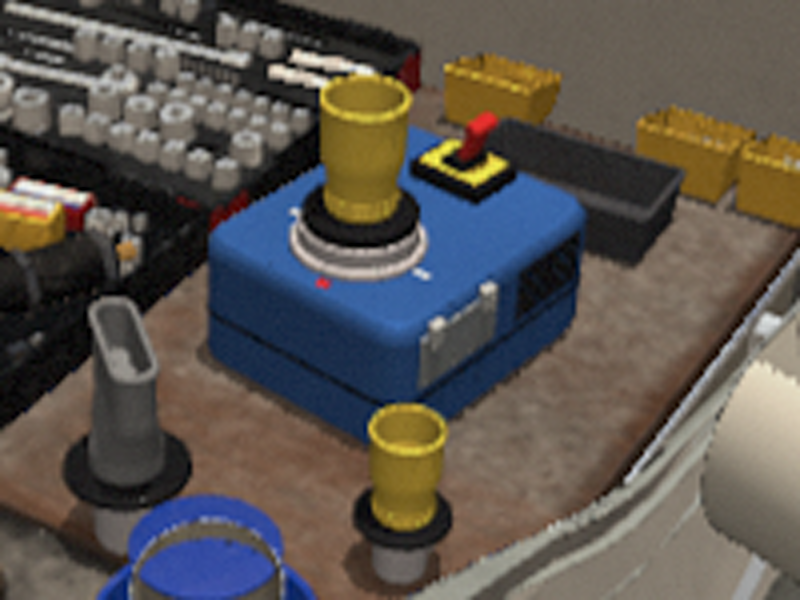

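Crops show it clearly (4x). Top crop: white marks at (358,212)/(420,332), round rim centre (394,238), slot mouth centre (134,404), switch base (515,205), tray rim corners (567,103),(640,48),(752,180),(675,242). Side crop: round rim (365,98), slot mouth (122,340), white marks (295,212)/(421,273).

```bash
cat > h.py <<'E'
import numpy as np
from scipy.optimize import least_squares
from scipy.spatial.transform import Rotation as Ro
from bench import r
C={n:r.camera_info(n) for n in("side","top")}
OFF={"top":(230,130),"side":(255,135)}
def proj(n,X):
    i=C[n]; c=i["R"]@np.asarray(X)+i["t"]; return np.array([i["fx"]*c[0]/c[2]+i["cx"],i["fy"]*c[1]/c[2]+i["cy"]])
def crop(n,u,v,k=4): return np.array([u/k+OFF[n][0]-.375,v/k+OFF[n][1]-.375])
def at(p,yaw,l): 
    c,s=np.cos(yaw),np.sin(yaw); return np.array([p[0]+c*l[0]-s*l[1],p[1]+s*l[0]+c*l[1],l[2]])
def fit(model,obs,x0):
    f=lambda x:np.concatenate([proj(n,model(x,k))-crop(n,*uv) for n,k,uv in obs])
    s=least_squares(f,x0,loss="soft_l1"); return s.x,np.round(f(s.x).reshape(-1,2),1).tolist()
def go(p,yaw_x,s=None):
    """tool shift (cm, tool axes) and z turn (deg) from present pose to TCP p, tool-x yaw (mod pi)"""
    s=s or r.sense(); R=Ro.from_quat(np.roll(s["eef_rot"],-1))
    tgt=Ro.from_euler("ZX",[yaw_x,np.pi]); best=None
    for k in(0,np.pi):
        rv=(R.inv()*Ro.from_euler("ZX",[yaw_x+k,np.pi])).as_rotvec(degrees=True)
        print("turn",rv.round(1),end=" ")
    print("shift cm",(R.inv().apply(np.asarray(p)-s["eef_pos"])*100).round(2))
E
python3 - <<'E'
from h import *
def ext(x,k):
    L={"wp":(x[3],.045,.105),"wm":(-x[3],.045,.105),"rp":(0,.045+x[3],.105),"rm":(0,.045-x[3],.105),"sw":(0,-.07,.113),"rim":(0,.045,.218)}
    return at(x[:2],x[2],L[k])
o=[("top","wp",(358,212)),("top","wm",(420,332)),("top","sw",(515,204)),("top","rim",(394,240)),
("side","wp",(295,212)),("side","wm",(421,273)),("side","rim",(365,98)),("side","sw",(463,167))]
x,e=fit(ext,o,[.5,-.1,.5*3,.05]);print("ext",x,e); print("port",at(x,x[2],(0,.045,.125)),"paddle hinge",at(x,x[2],(0,-.07,.118)))
def slot(x,k): return at(x[:2],x[2],{"m":(0,0,.152),"e1":(.04,0,.152),"e2":(-.04,0,.152),"f":(0,0,.058)}[k])
o=[("top","m",(134,404)),("top","e1",(139,350)),("top","e2",(127,459)),("side","m",(122,340)),("side","e1",(103,298)),("side","e2",(142,380)),("side","f",(127,465))]
x,e=fit(slot,o,[.4,.1,0]);print("slot",x,e)
def tray(x,k): return at(x[:2],x[2],(k[0]*.0445,k[1]*.0795,.045))
o=[("top",(-1,1),(567,103)),("top",(1,1),(640,48)),("top",(1,-1),(752,180)),("top",(-1,-1),(675,242)),("side",(1,-1),(680,173))]
x,e=fit(tray,o,[.5,-.3,1.2]);print("tray",x,e)
for n,p in(("bottle",proj("top",[.5,.2,0])),): print(p)
E
```

```text
ext [0.52670737 0.08667003 0.3598398  0.05470272] [[-0.6, -0.1], [-0.0, -0.4], [-0.1, -0.2], [-0.4, -1.0], [0.6, 0.6], [0.5, 0.8], [0.0, -0.3], [0.2, 0.6]]
port [0.51086178 0.12878792 0.125     ] paddle hinge [0.55135607 0.0211533  0.118     ]
slot [ 0.42257563  0.33739322 -0.16128634] [[-0.8, -0.3], [-1.2, 0.1], [0.1, -0.9], [0.4, -0.1], [0.9, 1.0], [-0.1, -0.1], [0.2, 0.0]]
tray [ 0.60869042 -0.11513607 -1.0407171 ] [[-2.8, -0.8], [-0.9, -2.0], [1.1, 0.4], [0.1, 0.5], [1.9, 0.3]]
[305.27695217 209.67905967]
```

```bash
python3 - <<'E'
from h import *
go([.511,.129,.30],np.radians(66))
E
```

```text
turn [ -0.1  -0.  -52.7] turn [-0.000e+00  1.000e-01  1.273e+02] shift cm [ 52.7  -55.8   -6.87]
```

Request:
{"api": "servo_tool", "payload": {
  "targets": [
    [[0, 0, -5], [2, -2, -4], 100],
    [[0, 0, -10], [5, -5, -7], 100],
    [[0, 0, -16], [8, -8, -7], 100],
    [[0, 0, -22], [11, -11, -7], 100],
    [[0, 0, -28], [14, -14, -7], 100],
    [[0, 0, -34], [17, -17, -7], 100],
    [[0, 0, -40], [20, -20, -7], 100],
    [[0, 0, -46], [23, -23, -7], 100],
    [[0, 0, -52], [26, -26, -7], 100],
    [[0, 0, -52.7], [29, -29, -7], 100]
  ],
  "grip_force": 60
}}

```text
time_s: 0.93
eef_pos: [0.3315, -0.202, 0.3012]
eef_rot: [0.0, 0.837, 0.547, 0.0]
force: [0.5, -0.3, 1.1]
opening: 0.0854
gripper_force: 0.0
```

```bash
python3 - <<'E'
from h import *
print(r.sense()["joint_positions"]);go([.511,.129,.27],np.radians(66))
E
```

```text
[-5.47129355e-01 -2.53745180e-01 -2.62351659e-03  1.82165623e+00
  1.30745018e-05  1.43690414e+00]
turn [0.  0.  0.3] turn [  -0.     0.  -179.7] shift cm [37.52  3.14  3.12]
```

Request:
{"api": "servo_tool", "payload": {
  "targets": [
    [[0, 0, 0], [4, 0.3, 0], 100],
    [[0, 0, 0], [8, 0.7, 0], 100],
    [[0, 0, 0], [12, 1, 0], 100],
    [[0, 0, 0], [16, 1.4, 0], 100],
    [[0, 0, 0], [20, 1.7, 0], 100],
    [[0, 0, 0], [24, 2, 0], 100],
    [[0, 0, 0], [28, 2.4, 0], 100],
    [[0, 0, 0], [32, 2.7, 0], 100],
    [[0, 0, 0], [35.5, 3, 0.5], 100],
    [[0, 0, 0], [37.5, 3.1, 1], 100]
  ]
}}

```text
time_s: 1.77
eef_pos: [0.5133, 0.1293, 0.2901]
eef_rot: [-0.0, 0.838, 0.545, -0.0]
force: [1.4, -0.6, 0.7]
opening: 0.0854
gripper_force: 0.0
```

```bash
python3 - <<'E'
from h import *
import cv2
for n,(u,v) in {"top":(300,150),"side":(310,130)}.items():
    a=r.camera(n)[v:v+75,u:u+100,::-1]; cv2.imwrite(f"pics/{n}1.png",cv2.resize(a,None,fx=4,fy=4,interpolation=cv2.INTER_CUBIC))
a=np.hstack([cv2.imread("pics/top1.png"),cv2.imread("pics/side1.png")]); cv2.imwrite("pics/a1.png",a)
go([.511,.129,.176],np.radians(66))
E
```

```text
turn [-0.2  0.1  0.2] turn [  -0.2   -0.3 -179.8] shift cm [-0.02 -0.14 11.29]
```

View pics/a1.png

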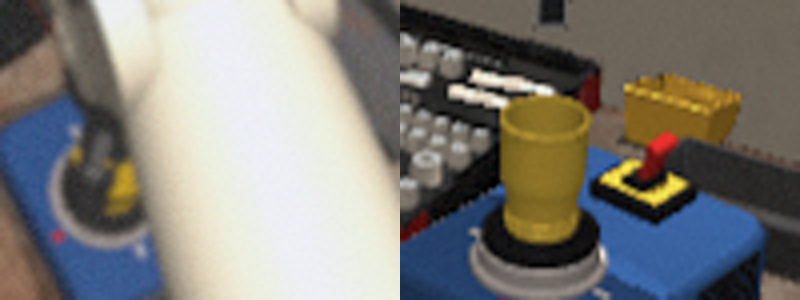

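Side view: finger tip sits right above the yellow bell. Descend and close.

Request:
{"api": "servo_tool", "payload": {
  "targets": [
    [[0, 0, 0], [0, -0.1, 3], 100],
    [[0, 0, 0], [0, -0.1, 6], 100],
    [[0, 0, 0], [0, -0.1, 9], 100],
    [[0, 0, 0], [0, -0.1, 11], 100],
    [[0, 0, 0], [0, -0.1, 11.3], 100],
    [[0, 0, 0], [0, -0.1, 11.3], 60],
    [[0, 0, 0], [0, -0.1, 11.3], 40],
    [[0, 0, 0], [0, -0.1, 11.3], 40],
    [[0, 0, 0], [0, -0.1, 11.3], 40],
    [[0, 0, 0], [0, -0.1, 11.3], 40]
  ],
  "grip_force": 40
}}

```text
time_s: 2.7
eef_pos: [0.5113, 0.1267, 0.1807]
eef_rot: [0.0, 0.839, 0.545, 0.001]
force: [-3.9, 0.6, 4.8]
opening: 0.055
gripper_force: 41.2
```

```bash
python3 - <<'E'
from h import *
s=r.sense();print(s["joint_positions"],s["force"],s["moment"],s["opening"]);go([.511,.129,.176],np.radians(142),s)
E
```

```text
[2.42475170e-01 1.59922025e-02 4.24367722e-03 1.55702230e+00
 6.63885094e-04 2.23230506e+00] [-3.85752943  0.64506597  4.8134383 ] [0.13303554 1.07147661 0.03598473] 0.0549967606890453
turn [  0.1  -0.  -76. ] turn [-0.00e+00 -1.00e-01  1.04e+02] shift cm [ 0.2  -0.12  0.48]
```

Request:
{"api": "servo_tool", "payload": {
  "targets": [
    [[0, 0, -6], [0, 0, 0.1], 40],
    [[0, 0, -13], [0, 0, 0.1], 40],
    [[0, 0, -20], [0, 0, 0.1], 40],
    [[0, 0, -27], [0, 0, 0.1], 40],
    [[0, 0, -34], [0, 0, 0.1], 40],
    [[0, 0, -41], [0, 0, 0.1], 40],
    [[0, 0, -48], [0, 0, 0.1], 40],
    [[0, 0, -55], [0, 0, 0.1], 40],
    [[0, 0, -62], [0, 0, 0.1], 40],
    [[0, 0, -69], [0, 0, 0.1], 40]
  ]
}}

```text
time_s: 3.53
eef_pos: [0.5118, 0.1264, 0.1804]
eef_rot: [0.001, 0.38, 0.925, 0.001]
force: [-3.8, -1.6, 8.7]
opening: 0.0551
gripper_force: 41.3
```

```bash
python3 - <<'E'
from h import *
s=r.sense();print(s["joint_positions"],s["force"],s["moment"],s["opening"],s["eef_pos"]);go([.511,.129,.176],np.radians(142),s)
E
```

```text
[ 2.42120759e-01  1.53972435e-02  3.04357869e-03  1.55483965e+00
 -4.98848237e-06  1.02236483e+00] [-3.83457468 -1.63735713  8.7004493 ] [-0.26250712  1.03021815 -0.2486386 ] 0.055054658739523435 [0.51184345 0.12640628 0.18044132]
turn [ 0.2  0.1 -6.7] turn [  0.2  -0.3 173.3] shift cm [0.24 0.12 0.44]
```

Request:
{"api": "servo_tool", "payload": {
  "targets": [
    [[0, 0, -6], [0, 0, 0], 40],
    [[0, 0, -9], [0, 0, 0], 40],
    [[0, 0, -9], [0, 0, 0], 40],
    [[0, 0, -9], [0, 0, 0], 40],
    [[0, 0, -9], [0, 0, 0], 40],
    [[0, 0, -9], [0, 0, 0], 40],
    [[0, 0, -8], [0, 0, 0], 40],
    [[0, 0, -7], [0, 0, 0], 40],
    [[0, 0, -7], [0, 0, 0], 40],
    [[0, 0, -7], [0, 0, 0], 40]
  ]
}}

```text
time_s: 4.37
eef_pos: [0.5117, 0.1269, 0.1805]
eef_rot: [0.001, 0.326, 0.945, 0.001]
force: [-4.7, 0.7, 9.6]
opening: 0.0551
gripper_force: 40.8
```

```bash
python3 - <<'E'
from h import *
s=r.sense();print(s["force"],s["moment"],s["opening"],s["eef_pos"]);go([.511,.129,.176],np.radians(142),s)
E
```

```text
[-4.673889    0.67907138  9.56257678] [0.35689204 1.03560737 0.08617823] 0.05510663466306429 [0.51173291 0.12688326 0.180535  ]
turn [ 0.2  0.1 -0. ] turn [ 1.0e-01 -3.0e-01  1.8e+02] shift cm [0.19 0.12 0.45]
```

Request:
{"api": "servo_tool", "payload": {
  "targets": [
    [[0, 0, 0], [0, 0, -0.2], 40],
    [[0, 0, 0], [0, 0, -0.4], 40],
    [[0, 0, 0], [0, 0, -0.6], 40],
    [[0, 0, 0], [0, 0, -0.8], 40],
    [[0, 0, 0], [0, 0, -1], 40],
    [[0, 0, 0], [0, 0, -1.2], 40],
    [[0, 0, 0], [0, 0, -1.5], 40],
    [[0, 0, 0], [0, 0, -1.5], 40],
    [[0, 0, 0], [0, 0, -1.5], 40],
    [[0, 0, 0], [0, 0, -1.5], 40]
  ]
}}

```text
time_s: 5.2
eef_pos: [0.5112, 0.1264, 0.1925]
eef_rot: [0.0, 0.326, 0.945, 0.0]
force: [-3.1, 1.5, 0.2]
opening: 0.0547
gripper_force: 43.3
```

```bash
python3 - <<'E'
from h import *
s=r.sense();print(s["force"],s["moment"],s["opening"],s["eef_pos"])
print(s["joint_positions"])
go([.609,-.115,.30],np.radians(142),s)
import cv2
a=r.camera("side")[130:205,310:410,::-1]; cv2.imwrite("pics/s2.png",cv2.resize(a,None,fx=4,fy=4,interpolation=cv2.INTER_CUBIC))
E
```

```text
[-3.0845235   1.5468116   0.22457982] [ 0.23405963  1.0610921  -0.05843372] 0.05469624312724126 [0.51117934 0.12644038 0.19253914]
[2.42475350e-01 1.94305122e-02 3.04573897e-02 1.58170186e+00
 1.47136110e-05 9.06032025e-01]
turn [ 0.  0. -0.] turn [  0.  -0. 180.] shift cm [-22.58 -12.99 -10.75]
```

View pics/s2.png

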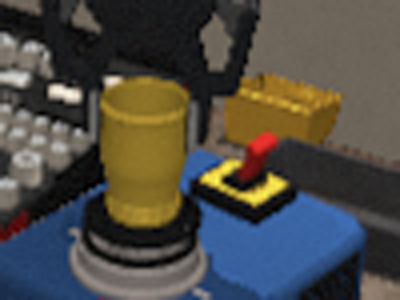

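Nozzle is out of the lugs and rising freely. Lift and carry to the tray.

Request:
{"api": "servo_tool", "payload": {
  "targets": [
    [[0, 0, 0], [0, 0, -2], 40],
    [[0, 0, 0], [0, 0, -4], 40],
    [[0, 0, 0], [0, 0, -6], 40],
    [[0, 0, 0], [0, 0, -8.5], 40],
    [[0, 0, 0], [0, 0, -10.7], 40],
    [[0, 0, 0], [-3, -1.7, -10.7], 40],
    [[0, 0, 0], [-6, -3.5, -10.7], 40],
    [[0, 0, 0], [-9, -5.2, -10.7], 40],
    [[0, 0, 0], [-12, -6.9, -10.7], 40],
    [[0, 0, 0], [-15, -8.6, -10.7], 40]
  ]
}}

```text
time_s: 6.08
eef_pos: [0.5773, -0.0356, 0.2995]
eef_rot: [0.001, 0.326, 0.945, -0.0]
force: [0.9, 1.2, -2.1]
opening: 0.055
gripper_force: 45.5
```

Request:
{"api": "servo_tool", "payload": {
  "targets": [
    [[0, 0, 0], [-3, -1.7, 0], 40],
    [[0, 0, 0], [-5.5, -3.2, 0], 40],
    [[0, 0, 0], [-7.6, -4.4, 0], 40],
    [[0, 0, 0], [-7.6, -4.4, 0], 40],
    [[0, 0, 0], [-7.6, -4.4, 0], 40],
    [[0, 0, 0], [-7.6, -4.4, 3], 40],
    [[0, 0, 0], [-7.6, -4.4, 6], 40],
    [[0, 0, 0], [-7.6, -4.4, 9], 40],
    [[0, 0, 0], [-7.6, -4.4, 10], 40],
    [[0, 0, 0], [-7.6, -4.4, 10], 40]
  ]
}}

```text
time_s: 6.92
eef_pos: [0.608, -0.1142, 0.1969]
eef_rot: [-0.002, 0.325, 0.946, -0.0]
force: [-0.1, -1.1, -1.4]
opening: 0.0554
gripper_force: 45.6
```

```bash
python3 - <<'E'
from h import *
s=r.sense();print(s["force"],s["opening"],s["eef_pos"])
go([.609,-.115,.1085],np.radians(142),s)
import cv2
a=r.camera("side")[120:220,340:473,::-1]; cv2.imwrite("pics/s3.png",cv2.resize(a,None,fx=4,fy=4,interpolation=cv2.INTER_CUBIC))
E
```

```text
[-0.08623217 -1.09405946 -1.38552697] 0.055392349041745816 [ 0.60801375 -0.11420582  0.19689856]
turn [-0.1 -0.2  0. ] turn [   0.3   -0.2 -180. ] shift cm [-0.16  0.02  8.84]
```

View pics/s3.png

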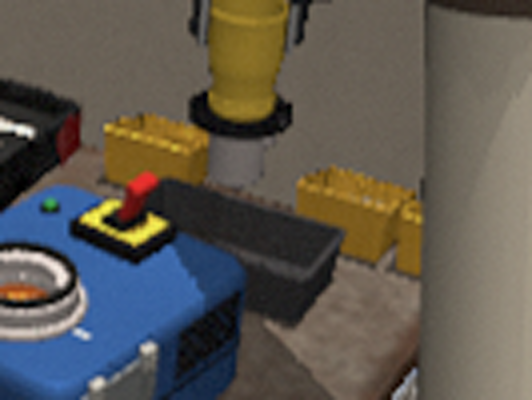

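Nozzle hangs over the tray; port shows the orange flap shut. Lower.

Request:
{"api": "servo_tool", "payload": {
  "targets": [
    [[0, 0, 0], [-0.1, 0, 2.5], 40],
    [[0, 0, 0], [-0.1, 0, 5], 40],
    [[0, 0, 0], [-0.1, 0, 7], 40],
    [[0, 0, 0], [-0.1, 0, 7.8], 40],
    [[0, 0, 0], [-0.1, 0, 8.2], 40],
    [[0, 0, 0], [-0.1, 0, 8.5], 40],
    [[0, 0, 0], [-0.1, 0, 8.7], 40],
    [[0, 0, 0], [-0.1, 0, 8.9], 40],
    [[0, 0, 0], [-0.1, 0, 8.9], 40],
    [[0, 0, 0], [-0.1, 0, 8.9], 40]
  ]
}}

```text
time_s: 7.8
eef_pos: [0.6103, -0.1158, 0.111]
eef_rot: [0.0, 0.326, 0.945, 0.0]
force: [-0.1, -0.7, -1.7]
opening: 0.0551
gripper_force: 45.8
```

```bash
python3 - <<'E'
from h import *
s=r.sense();print(s["force"],s["moment"],s["opening"],s["eef_pos"])
E
```

```text
[-0.06925902 -0.6903164  -1.68506844] [ 0.04164209 -0.00456349  0.00597179] 0.05507805973066484 [ 0.61026957 -0.11584662  0.11098465]
```

Request:
{"api": "servo_tool", "payload": {
  "targets": [
    [[0, 0, 0], [0, 0, 0.1], 40],
    [[0, 0, 0], [0, 0, 0.2], 40],
    [[0, 0, 0], [0, 0, 0.3], 40],
    [[0, 0, 0], [0, 0, 0.35], 40],
    [[0, 0, 0], [0, 0, 0.4], 40],
    [[0, 0, 0], [0, 0, 0.4], 40],
    [[0, 0, 0], [0, 0, 0.4], 40],
    [[0, 0, 0], [0, 0, 0.4], 40],
    [[0, 0, 0], [0, 0, 0.4], 40],
    [[0, 0, 0], [0, 0, 0.4], 40]
  ]
}}

```text
time_s: 8.63
eef_pos: [0.6105, -0.1161, 0.1084]
eef_rot: [0.001, 0.326, 0.945, -0.0]
force: [-1.9, -0.5, 9.8]
opening: 0.0547
gripper_force: 46.9
```

Request:
{"api": "servo_tool", "payload": {
  "targets": [
    [[0, 0, 0], [0, 0, -0.1], 60],
    [[0, 0, 0], [0, 0, -0.1], 80],
    [[0, 0, 0], [0, 0, -0.1], 100],
    [[0, 0, 0], [0, 0, -0.1], 100],
    [[0, 0, 0], [0, 0, -0.1], 100],
    [[0, 0, 0], [0, 0, -1.5], 100],
    [[0, 0, 0], [0, 0, -3.5], 100],
    [[0, 0, 0], [0, 0, -6], 100],
    [[0, 0, 0], [0, 0, -10], 100],
    [[0, 0, 0], [0, 0, -14], 100]
  ]
}}

```text
time_s: 9.47
eef_pos: [0.6093, -0.1156, 0.2467]
eef_rot: [-0.001, 0.326, 0.945, -0.0]
force: [0.9, 0.3, 0.5]
opening: 0.0855
gripper_force: 0.0
```

```bash
python3 - <<'E'
from h import *
s=r.sense();print(s["force"],s["opening"],s["eef_pos"],s["joint_positions"])
go([.4226,.3374,.25],-.161+0,s)
E
```

```text
[0.87859635 0.30010545 0.5004037 ] 0.08546416977951131 [ 0.60927608 -0.11562534  0.24668089] [-1.87541157e-01  2.72642466e-01  4.19046516e-01  1.71942846e+00
 -7.77536950e-06  4.75931126e-01]
turn [ -0.2   0.  151.2] turn [ -0.   -0.1 -28.8] shift cm [42.61 24.2  -0.27]
```

Request:
{"api": "servo_tool", "payload": {
  "targets": [
    [[0, 0, -3], [3.3, 1.9, 0], 100],
    [[0, 0, -6], [6.6, 3.8, 0], 100],
    [[0, 0, -9], [9.9, 5.6, 0], 100],
    [[0, 0, -12], [13.2, 7.5, 0], 100],
    [[0, 0, -15], [16.5, 9.4, 0], 100],
    [[0, 0, -18], [19.8, 11.2, 0], 100],
    [[0, 0, -21], [23.1, 13.1, 0], 100],
    [[0, 0, -24], [26.4, 15, 0], 100],
    [[0, 0, -27], [29.7, 16.9, 0], 100],
    [[0, 0, -28.8], [33, 18.7, 0], 100]
  ]
}}

```text
time_s: 10.3
eef_pos: [0.4642, 0.2364, 0.2463]
eef_rot: [0.0, 0.079, 0.997, 0.0]
force: [-0.4, 0.4, 0.2]
opening: 0.0853
gripper_force: 0.0
```

```bash
python3 - <<'E'
from h import *
import cv2
s=r.sense();print(s["eef_pos"],s["joint_positions"])
go([.4226,.3374,.20],-.161+0,s)
t=r.camera("top")[:,:,::-1]; d=r.camera("side")[:,:,::-1]
k=dict(fx=4,fy=4,interpolation=cv2.INTER_CUBIC)
a=np.hstack([cv2.resize(t[185:285,235:335],None,**k),cv2.resize(d[195:295,240:340],None,**k)])
cv2.imwrite("pics/a4.png",a)
cv2.imwrite("pics/tf4.png",t); cv2.imwrite("pics/df4.png",d)
E
```

```text
[0.464205   0.23639785 0.24632388] [4.70993637e-01 2.28309489e-02 1.38302772e-01 1.68590516e+00
 5.30887775e-05 6.29072557e-01]
turn [  -0.     0.  -179.8] turn [0.  0.  0.2] shift cm [5.7  9.32 4.63]
```

View pics/a4.png

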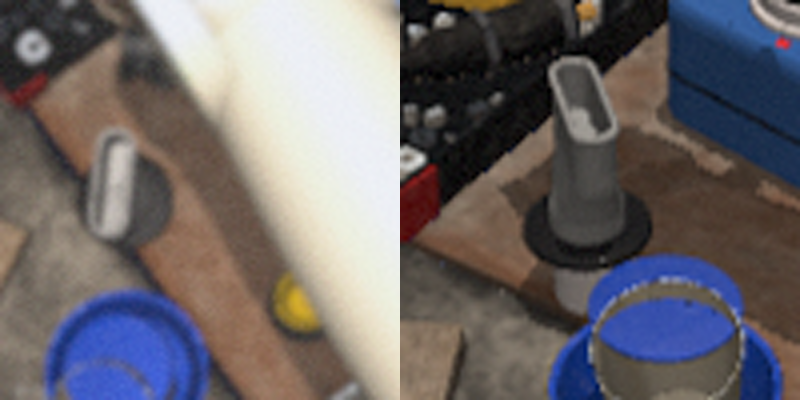

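Slot mouth centre in top crop at (112,184), side crop (583,98): agrees with the first fit. Go down on it.

Request:
{"api": "servo_tool", "payload": {
  "targets": [
    [[0, 0, 0], [1.9, 3.1, 0], 100],
    [[0, 0, 0], [3.8, 6.2, 0], 100],
    [[0, 0, 0], [5.7, 9.3, 0], 100],
    [[0, 0, 0], [5.7, 9.3, 0], 100],
    [[0, 0, 0], [5.7, 9.3, 2], 100],
    [[0, 0, 0], [5.7, 9.3, 5], 100],
    [[0, 0, 0], [5.7, 9.3, 8], 100],
    [[0, 0, 0], [5.7, 9.3, 11], 100],
    [[0, 0, 0], [5.7, 9.3, 13.4], 100],
    [[0, 0, 0], [5.7, 9.3, 13.6], 100]
  ]
}}

```text
time_s: 11.23
eef_pos: [0.4224, 0.3337, 0.1054]
eef_rot: [-0.002, 0.081, 0.997, -0.002]
force: [0.5, 0.2, 0.2]
opening: 0.0855
gripper_force: 0.0
```

Request:
{"api": "servo_tool", "payload": {
  "targets": [
    [[0, 0, 0], [0, 0, 0], 60],
    [[0, 0, 0], [0, 0, 0], 45],
    [[0, 0, 0], [0, 0, 0], 35],
    [[0, 0, 0], [0, 0, 0], 20],
    [[0, 0, 0], [0, 0, 0], 10],
    [[0, 0, 0], [0, 0, 0], 10],
    [[0, 0, 0], [0, 0, 0], 10],
    [[0, 0, 0], [0, 0, 0], 10],
    [[0, 0, 0], [0, 0, 0], 10],
    [[0, 0, 0], [0, 0, 0], 10]
  ],
  "grip_force": 80
}}

```text
time_s: 12.07
eef_pos: [0.4245, 0.3362, 0.1119]
eef_rot: [0.001, 0.08, 0.997, 0.001]
force: [0.2, -1.3, 7.1]
opening: 0.0255
gripper_force: 78.5
```

```bash
python3 - <<'E'
from h import *
s=r.sense();print(s["force"],s["moment"],s["opening"],s["eef_pos"],s["joint_positions"])
E
```

```text
[ 0.16905189 -1.28828519  7.07888005] [-0.11322934 -0.06745355 -0.05266241] 0.025455817465963784 [0.4245372  0.33615383 0.11191195] [ 6.69883085e-01  5.16926086e-02 -9.15468478e-02  1.42485066e+00
 -2.93645042e-04  8.30792034e-01]
```

```bash
python3 - <<'E'
from h import *
go([.5117,.1272,.28],.36+np.pi)
E
```

```text
turn [  0.1   0.1 -29.8] turn [ 2.000e-01 -1.000e-01  1.502e+02] shift cm [-11.99 -19.2  -16.82]
```

Request:
{"api": "servo_tool", "payload": {
  "targets": [
    [[0, 0, 0], [0, 0, -1], 10],
    [[0, 0, 0], [0, 0, -3], 10],
    [[0, 0, 0], [0, 0, -5], 10],
    [[0, 0, 0], [0, 0, -7], 10],
    [[0, 0, 0], [0, 0, -9], 10],
    [[0, 0, 0], [0, 0, -11], 10],
    [[0, 0, 0], [0, 0, -13], 10],
    [[0, 0, 0], [0, 0, -15], 10],
    [[0, 0, 0], [0, 0, -16.8], 10],
    [[0, 0, 0], [0, 0, -16.8], 10]
  ]
}}

```text
time_s: 12.9
eef_pos: [0.4243, 0.3361, 0.2823]
eef_rot: [0.002, 0.08, 0.997, 0.002]
force: [0.8, -0.2, -1.1]
opening: 0.0252
gripper_force: 78.2
```

Request:
{"api": "servo_tool", "payload": {
  "targets": [
    [[0, 0, -4], [-1.5, -2.4, 0], 10],
    [[0, 0, -8], [-3, -4.8, 0], 10],
    [[0, 0, -12], [-4.5, -7.2, 0], 10],
    [[0, 0, -16], [-6, -9.6, 0], 10],
    [[0, 0, -20], [-7.5, -12, 0], 10],
    [[0, 0, -24], [-9, -14.4, 0], 10],
    [[0, 0, -28], [-10.5, -16.8, 0], 10],
    [[0, 0, -29.8], [-11.5, -18.4, 0], 10],
    [[0, 0, -29.8], [-12, -19.2, 0], 10],
    [[0, 0, -29.8], [-12, -19.2, 1], 10]
  ]
}}

```text
time_s: 13.73
eef_pos: [0.5123, 0.1254, 0.2689]
eef_rot: [0.001, -0.177, 0.984, -0.0]
force: [0.2, 0.3, -2.5]
opening: 0.0253
gripper_force: 78.7
```

```bash
python3 - <<'E'
from h import *
import cv2
s=r.sense();print(s["eef_pos"],s["force"],s["joint_positions"])
go([.5117,.1272,.262],.36+np.pi,s)
p=s["eef_pos"]
for n,X in {"port":[.5112,.127,.125],"flange":[p[0],p[1],p[2]-.1119+.055],"end":[p[0],p[1],p[2]-.1119]}.items(): print(n,((proj("side",X)-[310,130])*6+2.5).round(0))
d=r.camera("side")[:,:,::-1]
cv2.imwrite("pics/a5.png",cv2.resize(d[130:230,310:410],None,fx=6,fy=6,interpolation=cv2.INTER_CUBIC))
E
```

```text
[0.51234487 0.12539952 0.26889285] [ 0.21756576  0.31783298 -2.46739975] [ 2.40182877e-01  4.89000684e-02  2.09495330e-01  1.73003714e+00
 -2.69709862e-04 -1.15951061e-01]
turn [-0.   0.1 -0.2] turn [1.000e-01 0.000e+00 1.798e+02] shift cm [-0.    0.19  0.69]
port [213. 358.]
flange [223. 184.]
end [218. 294.]
```

View pics/a5.png

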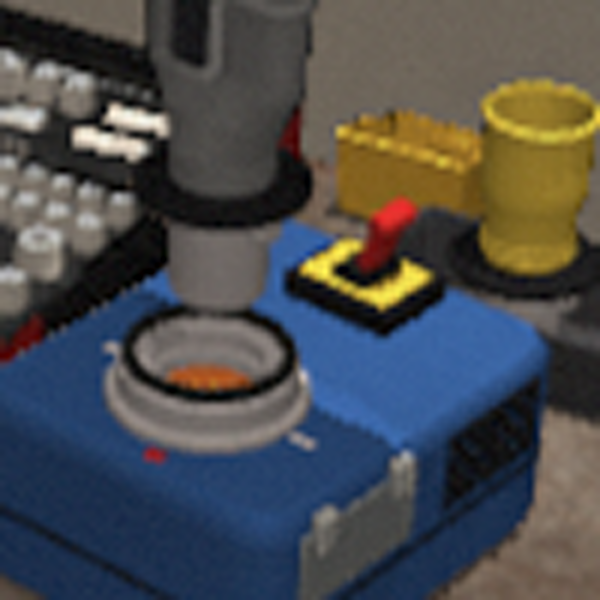

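Picture: spigot end at (217,290) centred over the port ring at (210,353), white marks at (110,350)/(302,440), round nozzle upright in the tray at right. Slight shift +y, then down.

Request:
{"api": "servo_tool", "payload": {
  "targets": [
    [[0, 0, 0], [0.05, 0.1, 0.5], 10],
    [[0, 0, 0], [0.05, 0.1, 1], 10],
    [[0, 0, 0], [0.05, 0.1, 1.5], 10],
    [[0, 0, 0], [0.05, 0.1, 2.2], 10],
    [[0, 0, 0], [0.05, 0.1, 2.9], 10],
    [[0, 0, 0], [0.05, 0.1, 3.5], 10],
    [[0, 0, 0], [0.05, 0.1, 4], 10],
    [[0, 0, 0], [0.05, 0.1, 4.5], 10],
    [[0, 0, 0], [0.05, 0.1, 4.8], 10],
    [[0, 0, 0], [0.05, 0.1, 4.8], 10]
  ]
}}

```text
time_s: 14.62
eef_pos: [0.5105, 0.1277, 0.2195]
eef_rot: [-0.0, -0.179, 0.984, -0.0]
force: [0.7, 0.2, -2.9]
opening: 0.0252
gripper_force: 78.5
```

```bash
python3 - <<'E'
from h import *
s=r.sense();print(s["force"],s["moment"],s["opening"],s["eef_pos"])
go([.5108,.128,.195],.36+np.pi,s)
E
```

```text
[ 0.7423481   0.18892881 -2.90260382] [-0.0067412  -0.01824258  0.01639021] 0.025176110211231728 [0.51048929 0.12767437 0.21953693]
turn [ 0.  -0.1 -0. ] turn [-1.0e-01 -0.0e+00  1.8e+02] shift cm [-0.04  0.02  2.45]
```

Request:
{"api": "servo_tool", "payload": {
  "targets": [
    [[0, 0, 0], [0, 0, 0.3], 10],
    [[0, 0, 0], [0, 0, 0.6], 10],
    [[0, 0, 0], [0, 0, 0.9], 10],
    [[0, 0, 0], [0, 0, 1.2], 10],
    [[0, 0, 0], [0, 0, 1.5], 10],
    [[0, 0, 0], [0, 0, 1.8], 10],
    [[0, 0, 0], [0, 0, 2.1], 10],
    [[0, 0, 0], [0, 0, 2.3], 10],
    [[0, 0, 0], [0, 0, 2.4], 10],
    [[0, 0, 0], [0, 0, 2.4], 10]
  ]
}}

```text
time_s: 15.45
eef_pos: [0.5104, 0.1276, 0.1957]
eef_rot: [-0.001, -0.179, 0.984, -0.0]
force: [-2.4, -0.9, -1.9]
opening: 0.0253
gripper_force: 78.9
```

```bash
python3 - <<'E'
from h import *
s=r.sense();print(s["force"],s["moment"],s["opening"],s["eef_pos"])
E
```

```text
[-2.38130055 -0.86658641 -1.87677367] [-0.19112164  0.65454831  0.02032233] 0.025341910447850936 [0.51035086 0.12763266 0.19566286]
```

Request:
{"api": "servo_tool", "payload": {
  "targets": [
    [[0, 0, 0], [0, 0, 0.2], 10],
    [[0, 0, 0], [0, 0, 0.4], 10],
    [[0, 0, 0], [0, 0, 0.6], 10],
    [[0, 0, 0], [0, 0, 0.7], 10],
    [[0, 0, 0], [0, 0, 0.8], 10],
    [[0, 0, 0], [0, 0, 0.9], 10],
    [[0, 0, 0], [0, 0, 1], 10],
    [[0, 0, 0], [0, 0, 1.1], 10],
    [[0, 0, 0], [0, 0, 1.1], 10],
    [[0, 0, 0], [0, 0, 1.1], 10]
  ]
}}

```text
time_s: 16.28
eef_pos: [0.5107, 0.1277, 0.1869]
eef_rot: [0.001, -0.179, 0.984, 0.0]
force: [-5.8, -2.3, 12.5]
opening: 0.025
gripper_force: 80.6
```

```bash
python3 - <<'E'
from h import *
s=r.sense();print(s["force"],s["moment"],s["opening"],s["eef_pos"])
E
```

```text
[-5.77459314 -2.32161359 12.5272313 ] [-0.37158863  1.4713873   0.06699383] 0.025039923978929922 [0.51071007 0.12773943 0.18691348]
```

Request:
{"api": "servo_tool", "payload": {
  "targets": [
    [[0, 0, 0], [0, 0, 0.08], 10],
    [[0, 0, 6], [0, 0, 0.08], 10],
    [[0, 0, 12], [0, 0, 0.08], 10],
    [[0, 0, 18], [0, 0, 0.08], 10],
    [[0, 0, 24], [0, 0, 0.08], 10],
    [[0, 0, 30], [0, 0, 0.08], 10],
    [[0, 0, 36], [0, 0, 0.08], 10],
    [[0, 0, 42], [0, 0, 0.08], 10],
    [[0, 0, 48], [0, 0, 0.08], 10],
    [[0, 0, 54], [0, 0, 0.08], 10]
  ]
}}

```text
time_s: 17.12
eef_pos: [0.5114, 0.1282, 0.1868]
eef_rot: [0.002, 0.29, 0.957, 0.001]
force: [-4.2, 1.1, 15.5]
opening: 0.0254
gripper_force: 79.3
```

```bash
python3 - <<'E'
from h import *
s=r.sense();print(s["force"],s["moment"],s["opening"],s["eef_pos"])
go([.5108,.128,.195],.36+np.pi-np.radians(76),s)
E
```

```text
[-4.19134157  1.09906252 15.47384003] [-0.02685059  1.03269317  0.26113043] 0.025379166662331382 [0.51140553 0.12821696 0.18682489]
turn [ 0.2  0.1 21.7] turn [-1.000e-01  3.000e-01 -1.583e+02] shift cm [ 0.04 -0.05 -0.82]
```

Request:
{"api": "servo_tool", "payload": {
  "targets": [
    [[0, 0, 5], [0, 0, 0], 10],
    [[0, 0, 10], [0, 0, 0], 10],
    [[0, 0, 15], [0, 0, 0], 10],
    [[0, 0, 19], [0, 0, 0], 10],
    [[0, 0, 22], [0, 0, 0], 10],
    [[0, 0, 24], [0, 0, 0], 10],
    [[0, 0, 25], [0, 0, 0], 10],
    [[0, 0, 25], [0, 0, 0], 10],
    [[0, 0, 25], [0, 0, 0], 10],
    [[0, 0, 25], [0, 0, 0], 10]
  ]
}}

```text
time_s: 17.95
eef_pos: [0.5105, 0.1277, 0.1868]
eef_rot: [0.001, 0.487, 0.873, 0.0]
force: [-9.5, -2.1, 18.5]
opening: 0.0251
gripper_force: 78.8
```

```bash
python3 - <<'E'
from h import *
s=r.sense();print(s["force"],s["moment"],s["opening"],s["eef_pos"])
go([.5108,.128,.195],.36+np.pi-np.radians(76),s)
E
```

```text
[-9.52178968 -2.07360288 18.51686819] [-0.95586048  2.21163732  1.50698333] 0.02505135265940774 [0.51045103 0.12765537 0.18678531]
turn [ 0.1  0.1 -2.9] turn [ 1.000e-01 -1.000e-01  1.771e+02] shift cm [ 0.01  0.05 -0.82]
```

At the stop (1.5 N m). Relax, release, retract.

Request:
{"api": "servo_tool", "payload": {
  "targets": [
    [[0, 0, -1], [0, 0, -0.1], 10],
    [[0, 0, -2], [0, 0, -0.2], 10],
    [[0, 0, -2], [0, 0, -0.25], 10],
    [[0, 0, -2], [0, 0, -0.25], 10],
    [[0, 0, -2], [0, 0, -0.25], 60],
    [[0, 0, -2], [0, 0, -0.25], 100],
    [[0, 0, -2], [0, 0, -0.25], 100],
    [[0, 0, -2], [0, 0, -0.25], 100],
    [[0, 0, -2], [0, 0, -0.25], 100],
    [[0, 0, -2], [0, 0, -0.25], 100]
  ]
}}

```text
time_s: 18.78
eef_pos: [0.5108, 0.1278, 0.1869]
eef_rot: [0.0, 0.473, 0.881, 0.0]
force: [-0.2, -0.6, -0.6]
opening: 0.0856
gripper_force: 0.0
```

Request:
{"api": "servo_tool", "payload": {
  "targets": [
    [[0, 0, 0], [0, 0, -1], 100],
    [[0, 0, 0], [0, 0, -3], 100],
    [[0, 0, 0], [0, 0, -5], 100],
    [[0, 0, 0], [0, 0, -7], 100],
    [[0, 0, 0], [0, 0, -9], 60],
    [[0, 0, 0], [0, 0, -9], 20],
    [[0, 0, 0], [0, 0, -9], 0],
    [[0, 0, 0], [0, 0, -9], 0],
    [[0, 0, 0], [0, 0, -9], 0],
    [[0, 0, 0], [0, 0, -9], 0]
  ]
}}

```text
time_s: 19.62
eef_pos: [0.5104, 0.1277, 0.2761]
eef_rot: [-0.001, 0.473, 0.881, -0.0]
force: [0.4, 0.1, -0.7]
opening: 0.0125
gripper_force: 0.0
```

```bash
python3 - <<'E'
from h import *
s=r.sense();print(s["force"],s["opening"],s["eef_pos"],s["joint_positions"])
e=(.5267,.0867); y=.36
print("paddle top off",at(e,y,(-.042*np.sin(.4),-.07,.118+.042*np.cos(.4))))
go(at(e,y,(-.06,-.07,.21)),y+np.pi-np.radians(76),s)
go(at(e,y,(-.06,-.07,.21)),y+np.pi,s)
go(at(e,y,(-.06,-.07,.21)),y+np.pi/2,s)
E
```

```text
[ 0.37611753  0.09623774 -0.65595005] 0.012499727724920355 [0.51043175 0.12767037 0.27610512] [2.45088469e-01 5.28444378e-02 2.27874509e-01 1.74727179e+00
 9.81697540e-06 1.22979356e+00]
paddle top off [0.53605207 0.01542558 0.15668456]
turn [-0.1 -0.  -1. ] turn [-0.00e+00  1.00e-01  1.79e+02] shift cm [-9.79 -8.32  6.62]
turn [ -0.   -0.1 -77. ] turn [-1.00e-01  0.00e+00  1.03e+02] shift cm [-9.79 -8.32  6.62]
turn [-0.1 -0.  13. ] turn [ 0.00e+00 -1.00e-01 -1.67e+02] shift cm [-9.79 -8.32  6.62]
```

Request:
{"api": "servo_tool", "payload": {
  "targets": [
    [[0, 0, 3], [-2, -1.7, 0], 0],
    [[0, 0, 6], [-4.5, -3.8, 0], 0],
    [[0, 0, 9], [-7, -6, 0], 0],
    [[0, 0, 13], [-9, -7.6, 0], 0],
    [[0, 0, 13], [-9.8, -8.3, 0], 0],
    [[0, 0, 13], [-9.8, -8.3, 0], 0],
    [[0, 0, 13], [-9.8, -8.3, 4], 0],
    [[0, 0, 13], [-9.8, -8.3, 8], 0],
    [[0, 0, 13], [-9.8, -8.3, 12], 0],
    [[0, 0, 13], [-9.8, -8.3, 12.9], 0]
  ]
}}

```text
time_s: 20.45
eef_pos: [0.4929, 0.0011, 0.1413]
eef_rot: [-0.004, 0.569, 0.823, -0.002]
force: [-0.6, -0.3, -0.2]
opening: 0.0001
gripper_force: 0.0
```

```bash
python3 - <<'E'
from h import *
s=r.sense();print(s["force"],s["opening"],s["eef_pos"])
e=(.5267,.0867); y=.36
go(at(e,y,(-.006,-.07,.146)),y+np.pi/2,s)
E
```

```text
[-0.5517567  -0.2539131  -0.24282646] 6.63495136042385e-05 [0.49287078 0.00112527 0.14126364]
turn [-0.5 -0.2  0.1] turn [   0.3   -0.7 -179.9] shift cm [-0.19  5.58 -0.52]
```

Request:
{"api": "servo_tool", "payload": {
  "targets": [
    [[0, 0, 0], [0, 0.5, 0], 0],
    [[0, 0, 0], [0, 1, 0], 0],
    [[0, 0, 0], [0, 1.6, 0], 0],
    [[0, 0, 0], [0, 2.2, 0], 0],
    [[0, 0, 0], [0, 2.8, 0], 0],
    [[0, 0, 0], [0, 3.4, 0], 0],
    [[0, 0, 0], [0, 4, 0], 0],
    [[0, 0, 0], [0, 4.6, 0], 0],
    [[0, 0, 0], [0, 5.2, 0], 0],
    [[0, 0, 0], [0, 5.4, 0], 0]
  ]
}}

```text
time_s: 21.28
eef_pos: [0.5495, 0.02, 0.1526]
eef_rot: [0.003, 0.569, 0.822, 0.003]
force: [-0.7, 1.8, 20.1]
opening: 0.0002
gripper_force: 10.1
```

```bash
python3 - <<'E'
from h import *
s=r.sense();print(s["force"],s["moment"],s["eef_pos"])
e=(.5267,.0867); y=.36
go(at(e,y,(-.006,-.07,.146)),y+np.pi/2,s)
E
```

```text
[-0.65079706  1.79053047 20.07428716] [ 0.42989663 -0.01362714  0.02093443] [0.54953662 0.01997431 0.15264402]
turn [ 0.5  0.1 -0. ] turn [  0.2  -0.7 180. ] shift cm [ 0.05 -0.39  0.66]
```

```bash
cat >> h.py <<'E'
def red():
    import cv2
    for n in("side","top"):
        h=cv2.cvtColor(r.camera(n),cv2.COLOR_RGB2HSV); e=at((.5267,.0867),.36,(0,-.07,.14)); u,v=proj(n,e).astype(int)
        h=h[v-14:v+15,u-14:u+15]; m=((h[...,0]<8)|(h[...,0]>172))&(h[...,1]>140)&(h[...,2]>60)
        q=np.argwhere(m); print(n,"red",len(q),(q.mean(0)[::-1]+[u-14,v-14]).round(1) if len(q) else "",
          "off/mid/on",[proj(n,at((.5267,.0867),.36,(.03*np.sin(a),-.07,.118+.03*np.cos(a)))).round(1).tolist() for a in(-.4,0,.4)])
E
python3 - <<'E'
from h import *
red()
import cv2
d=cv2.imread("pics/side0.png")[:,:,::-1]; 
h=cv2.cvtColor(d,cv2.COLOR_RGB2HSV)[160:190,360:390]
q=np.argwhere(((h[...,0]<8)|(h[...,0]>172))&(h[...,1]>140)&(h[...,2]>60)); print("start",len(q),q.mean(0)[::-1]+[360,160])
E
```

```text
side red 72 [366.5 165.8] off/mid/on [[374.7, 168.4], [371.4, 166.2], [368.0, 165.5]]
top red 2 [355.5 174.5] off/mid/on [[361.2, 180.9], [359.5, 177.5], [357.6, 174.5]]
start 61 [373.86885246 168.3442623 ]
```

Red centroid moved from (373.9,168.3) to (366.5,165.8), matching "on". Retreat straight up.

Request:
{"api": "servo_tool", "payload": {
  "targets": [
    [[0, 0, 0], [0, 0, -0.7], 0],
    [[0, 0, 0], [0, 0, -1.5], 0],
    [[0, 0, 0], [0, 0, -3], 0],
    [[0, 0, 0], [0, 0, -5], 0],
    [[0, 0, 0], [0, 0, -8], 0],
    [[0, 0, 0], [0, -3, -11], 0],
    [[0, 0, 0], [0, -7, -11], 0],
    [[0, 0, 0], [0, -11, -11], 0],
    [[0, 0, 0], [0, -15, -11], 0],
    [[0, 0, 0], [0, -18, -11], 0]
  ]
}}

```text
time_s: 22.22
eef_pos: [0.3756, -0.0446, 0.2588]
eef_rot: [0.0, 0.569, 0.822, -0.0]
force: [-0.4, 0.1, 1.1]
opening: 0.0002
gripper_force: 0.0
```

```bash
python3 - <<'E'
from h import *
red(); s=r.sense();print(s["force"],s["eef_pos"])
import cv2
k=dict(fx=4,fy=4,interpolation=cv2.INTER_CUBIC)
t=r.camera("top")[:,:,::-1];d=r.camera("side")[:,:,::-1]
cv2.imwrite("pics/a6.png",np.hstack([cv2.resize(d[130:230,320:420],None,**k),cv2.resize(t[135:235,300:400],None,**k)]))
E
```

```text
side red 96 [367.3 165.1] off/mid/on [[374.7, 168.4], [371.4, 166.2], [368.0, 165.5]]
top red 54 [358.1 175.6] off/mid/on [[361.2, 180.9], [359.5, 177.5], [357.6, 174.5]]
[0.46411857 0.19564896 0.49206037] [ 0.37508506 -0.04499994  0.2598932 ]
```

View pics/a6.png

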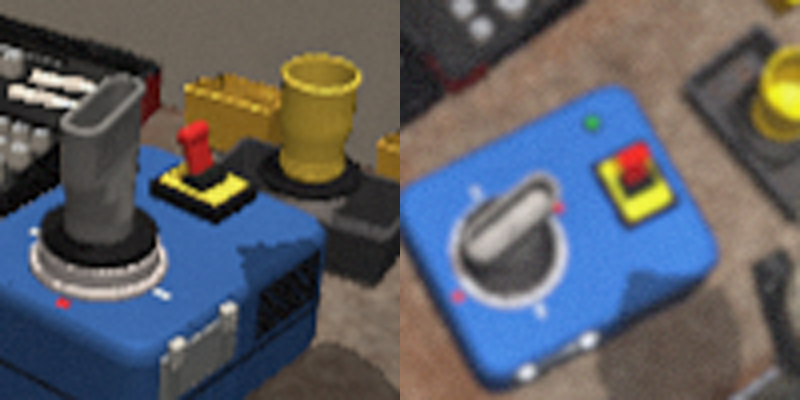

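Final view: slot nozzle locked with its mouth pointing at the red marks, flange on the seal; paddle leaning the other way; round nozzle upright in the tray. I'll check the paddle angle against a box model.

```bash
python3 - <<'E'
from h import *
import cv2
def cen(n,a):
    P=[]
    for x,z in((.0045,.015),(-.0045,.015),(.0065,.042),(-.0065,.042)):
        for yy in(-.011,.011):
            P.append(proj(n,at((.5267,.0867),.36,(x*np.cos(a)+z*np.sin(a),-.07+yy,.118+z*np.cos(a)-x*np.sin(a)))))
    m=np.zeros((400*8,640*8),np.uint8); h=cv2.convexHull((np.array(P)*8).astype(np.int32)); cv2.fillPoly(m,[h],1)
    M=cv2.moments(m,True); return np.array([M["m10"],M["m01"]])/M["m00"]/8
def redc(im,n):
    u,v=proj(n,at((.5267,.0867),.36,(0,-.07,.14))).astype(int)
    h=cv2.cvtColor(im,cv2.COLOR_RGB2HSV)[v-14:v+15,u-14:u+15]
    q=np.argwhere(((h[...,0]<8)|(h[...,0]>172))&(h[...,1]>140)&(h[...,2]>60)); return q.mean(0)[::-1]+[u-14,v-14]
for n in("side","top"):
    b=cv2.imread(f"pics/{n}0.png")[:,:,::-1].copy(); c=r.camera(n)
    print(n,"moved",(redc(c,n)-redc(b,n)).round(2),"model",{a:(cen(n,a)-cen(n,-.4)).round(2).tolist() for a in(.2,.3,.4,.5)})
E
```

```text
side moved [-4.5  -1.59] model {0.2: [-4.88, -2.46], 0.3: [-5.73, -2.58], 0.4: [-6.51, -2.59], 0.5: [-7.27, -2.46]}
top moved [-2.58 -4.79] model {0.2: [-2.85, -5.23], 0.3: [-3.27, -5.92], 0.4: [-3.76, -6.56], 0.5: [-4.2, -7.12]}
```

Angle reads a little short of the stop, so I'll push once more, lower.

```bash
python3 - <<'E'
from h import *
e=(.5267,.0867); y=.36
go(at(e,y,(-.045,-.07,.145)),y+np.pi/2); go(at(e,y,(-.002,-.07,.145)),y+np.pi/2)
E
```

```text
turn [ 0.  0. -0.] turn [  0.  -0. 180.] shift cm [ 0.02 13.97 11.32]
turn [ 0.  0. -0.] turn [  0.  -0. 180.] shift cm [ 0.03 18.27 11.33]
```

Request:
{"api": "servo_tool", "payload": {
  "targets": [
    [[0, 0, 0], [0, 3.5, 0], 0],
    [[0, 0, 0], [0, 7, 0], 0],
    [[0, 0, 0], [0, 10.5, 0], 0],
    [[0, 0, 0], [0, 14, 0], 0],
    [[0, 0, 0], [0, 14, 3], 0],
    [[0, 0, 0], [0, 14, 7], 0],
    [[0, 0, 0], [0, 14, 10], 0],
    [[0, 0, 0], [0, 14, 11.3], 0],
    [[0, 0, 0], [0, 14, 11.3], 0],
    [[0, 0, 0], [0, 14, 11.3], 0]
  ]
}}

```text
time_s: 23.35
eef_pos: [0.509, 0.0056, 0.1443]
eef_rot: [-0.001, 0.569, 0.822, -0.001]
force: [-0.3, -0.2, 0.0]
opening: 0.0005
gripper_force: 0.0
```

Request:
{"api": "servo_tool", "payload": {
  "targets": [
    [[0, 0, 0], [0, 0.5, 0], 0],
    [[0, 0, 0], [0, 1, 0], 0],
    [[0, 0, 0], [0, 1.5, 0], 0],
    [[0, 0, 0], [0, 2, 0], 0],
    [[0, 0, 0], [0, 2.4, 0], 0],
    [[0, 0, 0], [0, 2.8, 0], 0],
    [[0, 0, 0], [0, 3.1, 0], 0],
    [[0, 0, 0], [0, 3.4, 0], 0],
    [[0, 0, 0], [0, 3.4, 0], 0],
    [[0, 0, 0], [0, 3.4, 0], 0]
  ]
}}

```text
time_s: 24.18
eef_pos: [0.5407, 0.0171, 0.1449]
eef_rot: [-0.0, 0.569, 0.822, -0.0]
force: [-0.0, -0.6, 0.7]
opening: 0.0001
gripper_force: 0.0
```

```bash
python3 - <<'E'
from h import *
s=r.sense();print(s["force"],s["moment"],s["eef_pos"]); red()
e=(.5267,.0867); y=.36
go(at(e,y,(-.002,-.07,.145)),y+np.pi/2)
E
```

```text
[-0.04494249 -0.61584277  0.70412387] [-0.00180814  0.02612479 -0.03560357] [0.54068238 0.01710076 0.14488133]
side red 72 [366.2 165.2] off/mid/on [[374.7, 168.4], [371.4, 166.2], [368.0, 165.5]]
top red 2 [356.  178.5] off/mid/on [[361.2, 180.9], [359.5, 177.5], [357.6, 174.5]]
turn [-0.  -0.  -0.1] turn [ -0.    0.  179.9] shift cm [ 0.01  0.96 -0.  ]
```

Request:
{"api": "servo_tool", "payload": {
  "targets": [
    [[0, 0, 0], [0, 0.1, 0], 0],
    [[0, 0, 0], [0, 0.2, 0], 0],
    [[0, 0, 0], [0, 0.3, 0], 0],
    [[0, 0, 0], [0, 0.4, 0], 0],
    [[0, 0, 0], [0, 0.5, 0], 0],
    [[0, 0, 0], [0, 0.5, 0], 0],
    [[0, 0, 0], [0, 0.5, 0], 0],
    [[0, 0, 0], [0, 0.5, 0], 0],
    [[0, 0, 0], [0, 0.5, 0], 0],
    [[0, 0, 0], [0, 0.5, 0], 0]
  ]
}}

```text
time_s: 25.12
eef_pos: [0.5454, 0.0188, 0.145]
eef_rot: [0.0, 0.569, 0.822, 0.0]
force: [-1.2, 0.1, -0.0]
opening: -0.0005
gripper_force: 0.3
```

Request:
{"api": "servo_tool", "payload": {
  "targets": [
    [[0, 0, 0], [0, 0.1, 0], 0],
    [[0, 0, 0], [0, 0.2, 0], 0],
    [[0, 0, 0], [0, 0.3, 0], 0],
    [[0, 0, 0], [0, 0.3, 0], 0],
    [[0, 0, 0], [0, 0.3, 0], 0],
    [[0, 0, 0], [0, 0.3, 0], 0],
    [[0, 0, 0], [0, 0.3, 0], 0],
    [[0, 0, 0], [0, 0.3, 0], 0],
    [[0, 0, 0], [0, 0.3, 0], 0],
    [[0, 0, 0], [0, 0.3, 0], 0]
  ]
}}

```text
time_s: 25.95
eef_pos: [0.5463, 0.0192, 0.1449]
eef_rot: [-0.001, 0.57, 0.822, -0.002]
force: [-11.7, -4.1, 4.5]
opening: -0.0001
gripper_force: 6.7
```

12 N against a paddle that needs 2 N: it is on its stop. Back off horizontally, then up.

Request:
{"api": "servo_tool", "payload": {
  "targets": [
    [[0, 0, 0], [0, -1, 0], 0],
    [[0, 0, 0], [0, -3, 0], 0],
    [[0, 0, 0], [0, -5, -1], 0],
    [[0, 0, 0], [0, -7, -4], 0],
    [[0, 0, 0], [0, -10, -7], 0],
    [[0, 0, 0], [0, -13, -10], 0],
    [[0, 0, 0], [0, -16, -11], 0],
    [[0, 0, 0], [0, -18, -11], 0],
    [[0, 0, 0], [0, -18, -11], 0],
    [[0, 0, 0], [0, -18, -11], 0]
  ]
}}

```text
time_s: 26.78
eef_pos: [0.3795, -0.0437, 0.2557]
eef_rot: [0.001, 0.57, 0.822, 0.001]
force: [-0.2, -0.2, 0.7]
opening: 0.0004
gripper_force: 0.0
```

```bash
python3 - <<'E'
from h import *
red(); s=r.sense();print(s["force"],s["eef_pos"]); print(r.close_job())
E
```

```text
side red 99 [367.  165.1] off/mid/on [[374.7, 168.4], [371.4, 166.2], [368.0, 165.5]]
top red 52 [358.  175.4] off/mid/on [[361.2, 180.9], [359.5, 177.5], [357.6, 174.5]]
[-0.07062723 -0.45992567  0.0191347 ] [ 0.38013334 -0.04328433  0.25473519]
the job is handed in; nothing more can be done
None
```

I've handed the job in at about 27 s: the round nozzle stands upright in the tray, the slot nozzle is turned clockwise to its stop and stayed seated after release, and the paddle is pushed to its on stop; the judge's verdict was not shown.

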